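# Eject a tea sample tin and trap it on the chute

## Task

Press the flat steel button of the little wooden tin dispenser with one finger and keep it down; the tea tin pops over its retaining bar and rolls down the open chute, so stop it there with the other finger before it rolls off the end. Only touch the tin, do not pinch, lift or carry it, do not touch it before the button goes down, and leave the jug, cup and bell alone. Finish while still holding: button down, and the tin at rest on the chute against the finger.

Things in the scene. Friction and masses are not known exactly. Their poses are not given: they have to be found in the camera images.
- dispenser: Pale wooden tin dispenser, fixed, 171 x 60 mm. Origin under it on the worktop; x level along it and up the chute, z up. At +x a housing (x = 44 to 86 mm, 35 mm high) with a steel push button on top; from there an open chute falls at 7 degrees to its end at x = -85 mm. A steel ejector blade behind the tin (x = 40.5 to 44 mm, to 51 mm high) moves to -x with the button, 1.6 mm per mm of press.
- tin: Tea sample tin: closed aluminium cylinder lying across the chute, 34 mm diameter, 46 mm long (along dispenser y at the start), about 60 to 125 g. Origin at its middle; it turns as the tin rolls.
- tin_centre (a point): Middle of the tin, on its axis. At rest behind the bar: dispenser x = 23, y = 0, height 53.6 mm. Once over the bar it rolls freely toward dispenser -x and is off the end in about half a second if nothing stops it. A finger whose tip stands up to about 15 mm above the chute floor stops it.
- button_top (a point): Centre of the top face of the steel button (34 mm along dispenser x, 40 mm along y), at dispenser x = 66, y = 0, height 47 mm when up, 38 mm fully down. A gripper opened 70 mm or more along the dispenser's x axis can have one finger on the button and the other in the chute beyond the tin, with both tips at one height.
- ejector_button (a joint): Travel of the push button, m: 0 up, 0.009 fully down. Its spring pushes back with about 1.5 N at first and 4.5 N fully down, and it rises when let go. The tin clears the bar at about 0.007.
- chute_mid (a point): Point on the chute floor, centre line, dispenser x = -35 mm, height 29.4 mm; the floor rises 0.123 mm per mm of x. The chute is 50 mm wide inside, its walls 6 mm high (13 mm for x = 4 to 46 mm). A steel bar across it at x = 12 mm, 3 mm high, retains the tin. The stopping finger may stand anywhere from dispenser x = -20 to -75 mm.
- milk_jug: White milk jug, 80 x 74 x 76 mm, loose bystander beside the dispenser; origin under its centre. Leave alone.
- reusable_cup: Reusable cup with lid, 73 mm diameter, 100 mm high, loose bystander; origin under its centre. Leave alone.
- service_bell: Counter bell, 74 mm diameter, 50 mm high, loose bystander; origin under its centre. Leave alone.
Not all that is in view belongs to the job. Of the things that look like the tin, the larger one is meant. Of the things shaped like the dispenser, the wooden one is meant.

How it is judged (in metres and radians):
On the way, in this order (a step that is already met when the one before it is completed fails the run):
1. the button is pressed well down (value of joint ejector_button above 0.006 m).
2. the tin has popped over the bar and is stopped on the chute by a finger, with the button down (x of tin_centre in the frame of dispenser between -0.085 and 0.008 m and z of tin_centre in the frame of dispenser between 0.034 and 0.072 m and linear speed of tin below 0.02 m/s and contact force between the fingers and tin above 0.02 N and value of joint ejector_button above 0.005 m), for 0.3 s.
At the end, for the whole second after the job is handed in: The button is held at least 5 mm down; the tin is on the chute past the bar (its middle at dispenser x between -85 and 8 mm, height 34 to 72 mm), slower than 20 mm/s and touching a finger with more than 0.02 N; jug, cup and bell are within 20 mm of where they stood (all of step 2 and distance of each of milk_jug, reusable_cup, service_bell from where it was at the start of the episode below 0.02 m); the arm keeps its last pose, push and grip.
It fails at once if the tin leaves the chute (z of tin_centre in the frame of dispenser below 0.032 m or x of tin_centre in the frame of dispenser below -0.09 m).
It fails at once if the tin is lifted off the chute (z of tin_centre in the frame of dispenser above 0.072 m or (z of tin_centre in the frame of dispenser above 0.062 m and x of tin_centre in the frame of dispenser below 0 m)).
It fails at once if the tin is touched while the button is still up (contact force between the fingers and tin above 0.3 N and value of joint ejector_button below 0.003 m).
It fails at once if the tin is squeezed or shoved with more than 20 N (contact force between the fingers and tin above 20 N).
It fails at once if the jug, cup or bell is moved by more than 20 mm (distance of any of milk_jug, reusable_cup, service_bell from where it was at the start of the episode above 0.02 m).
It also fails if it takes over 35 s, if anything falls off the work surface, if the arm or the gripper's body presses on something with over 40 N, if the wrist force passes 120 N, or if a joint passes its speed limit or range.

## Robot

A 6-joint arm with a two-finger parallel gripper is mounted at the origin on a cart in front of the work surface, level with it; the furniture and walls round the work are solid. World frame = base frame: x ahead of the robot, y to its left, z up, the work surface at z = 0. Lengths are in m, angles in degrees, forces in N, time in s.
With the tool pointing down it reaches from about 0.325 to 0.9 m from the base axis. Payload 3.5 kg.
Tool frame: the origin (TCP) lies midway between the tips of the shut fingers; the grasp point (between the pads) lies robot.tcp_to_grasp behind it (robot.tcp_to_grasp is the distance from the TCP to the grasp point, in m); x points along the fingers, y is the direction in which the jaws open and shut, and the axes are right-handed (so a half turn about x gives the same grasp; the last joint's range is limited). The gripper opens to 85 mm and grips with 20 to 120 N. Pads are 22 mm wide; open, the fingers measure 114 mm over their backs; the gripper's body (76 mm by 85 mm) begins 54 mm behind the grasp point. The pads swing forward as they close: fully open they stand 13 mm farther back than shut.
Start: joints at [-69.465, 15.837, -1.513, 72.651, 0, 84.076], TCP at [0.278, -0.56, 0.231] pointing down, gripper open.
Joint ranges: [-178.77, 178.77], [-48.84, 107.48], [-61.69, 71.31], [-111.58, 123.2], [-90, 87.43], [-180, 180]. Speed limits (degrees/s): [147.25, 147.25, 180, 180, 180, 180].

## Interface

Orientations are given as a 3x3 rotation matrix whose columns are the frame's x, y, z axes.
In Python, from bench import robot, get_image, camera_model gives the robot as it stands. The module is installed in compiled form; this text tells all that it offers.
- The arm moves only by the shell command python3 -m creep 'ROWS'. ROWS is JSON, a list of rows, each an object of numbers: "jaw": the opening, from 0 (shut) to 1 (fully open); "dx", "dy", "dz": the shift along the tool's x, y, z in cm; "twist": the turn about the tool's x in degrees. In form: [{"jaw": .., "dx": .., "dy": .., "dz": .., "twist": ..}, ...]. A call has 1 to 5 rows; each row shifts and turns the pose as measured when the row begins, along the tool's axes as they then stand; what a row does not reach is not made up. A row lasts 1/8 s, in which the tool goes at most 62.5 mm and 10.7 degrees, less where a joint would pass 70% of its speed; a pose out of reach is approached as far as the arm can. A call with a gripper value outside its range is refused whole. The fingers move at their own pace and stop on an object; the grip force is fixed at half the most. Time passes only in rows, so rows that do not move let the fingers close. It gives the time, the measured TCP pose, the force and the opening at its end, in the units of the state.
- robot.sense(): the state, without advancing time (a new reading comes with each control period).
- get_image(name): name is "scene" or "top" or "wrist"; returns the picture (400x640x3 uint8, red, green, blue); there is no depth.
- camera_model(name): a dict with "mtx" (3x3 intrinsics, pixels), "rvec" (rotation vector, rad) and "tvec" (3), from world to camera coordinates, as OpenCV has them. Camera axes: x right, y down, z forward; pixel columns grow to the right and rows downward; lengths in m; the calibration is good to about 2 mm. A picture is of the moment at which its call begins: read the wrist's pose just before it. camera_model takes no time and is no camera call; for the wrist camera it gives the pose at the moment of the call.
- robot.job_done(): hands the job in, once; it reports no verdict.
The state is a dict: "time": time; "joints": joint angles; "qvel": joint speeds; "tau": joint torques, N m; "ee_pos": TCP position; "orientation": TCP orientation; "wrist_force": force on the tool from outside, world axes, zero at the start; "ft_torque": the same for the moment, N m; "finger_gap": finger opening in m.
Only numpy, scipy, OpenCV 4.12 (cv2) and the standard library are available. Lean on these libraries where they do the work, as an engineer would, in place of code of your own. Each camera call takes 0.05 s, during which the arm holds its last target.

## Working session

There is one attempt and no reset: what is moved stays moved. The work goes in short steps, Python scripts to look and compute and a shell command to move; the robot and the scene stay as the last step left them, time stands still between calls to the robot, and variables do not carry over. Pictures are saved under pics/ and viewed, and the job is handed in when it is done.

```bash
mkdir -p pics; ls
python3 - <<'E'
from bench import robot,get_image,camera_model
import cv2
print(robot.sense(), robot.tcp_to_grasp)
for n in ["scene","top","wrist"]:
    m=camera_model(n); print(n,m)
    cv2.imwrite(f"pics/{n}0.png",get_image(n)[:,:,::-1])
E
```

```text
pics
{'time': 0.0, 'joints': array([-6.94669723e+01,  1.58794262e+01, -1.59919474e+00,  7.26513926e+01,
       -1.44178753e-04,  8.40769900e+01]), 'qvel': array([ 0.01582918,  0.03252781,  0.05523607, -0.05252157,  0.02400242,
        0.01461438]), 'tau': array([-5.58565771e-04, -4.45508265e+01,  2.95203263e+01,  1.64234295e-02,
       -1.16408960e-04, -1.54588236e-06]), 'ee_pos': array([ 0.27816791, -0.55879747,  0.23013594]), 'orientation': array([[-7.98259206e-04,  4.45510112e-01, -8.95276551e-01],
       [ 2.12412074e-03, -8.95274061e-01, -4.45510767e-01],
       [-9.99997425e-01, -2.25730856e-03, -2.31656509e-04]]), 'wrist_force': array([ 0.49918237, -0.43832744,  0.29056492]), 'ft_torque': array([-0.02236388,  0.01122182, -0.02528017]), 'finger_gap': 0.08553278497256138} 0.0187
scene {'mtx': array([[474.99939132,   0.        , 323.18342029],
       [  0.        , 474.99939132, 199.29323526],
       [  0.        ,   0.        ,   1.        ]]), 'rvec': array([ 0.71131128, -2.55535837,  1.19070812]), 'tvec': array([0.51904727, 0.21645096, 0.72786427])}
top {'mtx': array([[514.90364709,   0.        , 322.03119307],
       [  0.        , 514.90364709, 199.25460446],
       [  0.        ,   0.        ,   1.        ]]), 'rvec': array([ 2.11551668, -2.14405111,  0.23637855]), 'tvec': array([0.05768426, 0.58514706, 0.88779697])}
wrist {'mtx': array([[360.13878158,   0.        , 320.52543716],
       [  0.        , 360.13878158, 198.04340143],
       [  0.        ,   0.        ,   1.        ]]), 'rvec': array([-2.47751648,  1.53267624,  0.20549313]), 'tvec': array([-0.62246166, -0.03512269,  0.37831581])}
```

View pics/scene0.png

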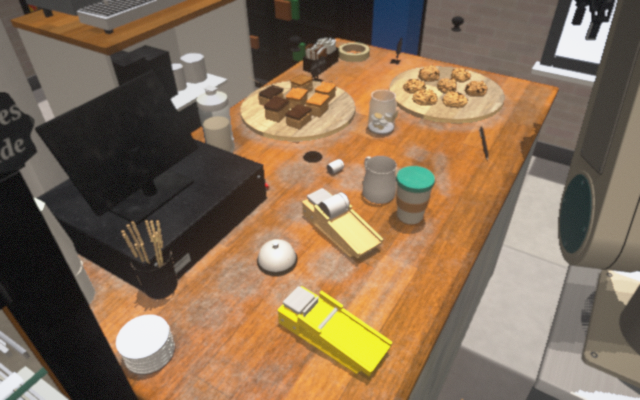

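View pics/top0.png

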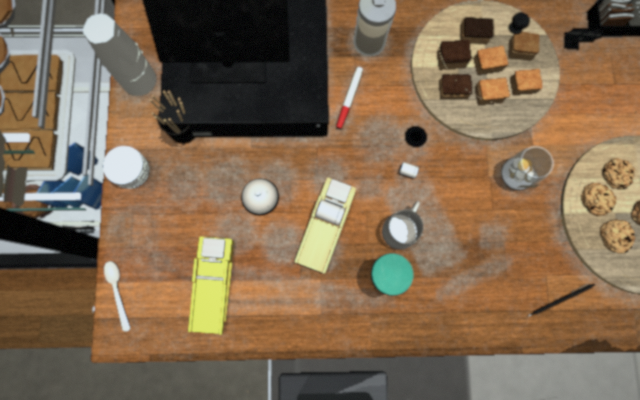

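View pics/wrist0.png

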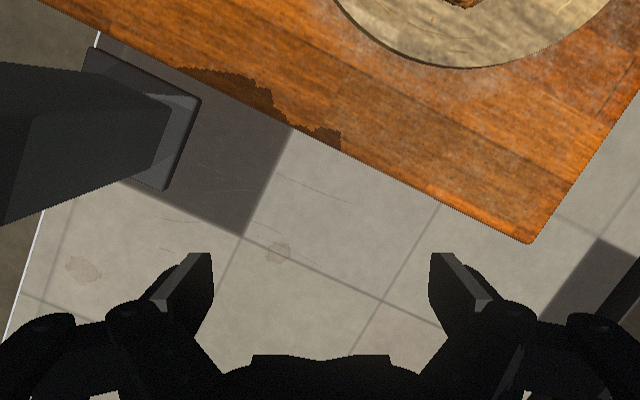

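The wooden dispenser with the tin sits at about (325,225) in the top view. The yellow one at (210,285) is empty. The cup is at (392,273), the jug at (402,230) and the bell at (260,197). Next I measure the dispenser.

```bash
cat > h.py <<'E'
import numpy as np, cv2
from bench import robot,get_image,camera_model
def ray(m,uv):
    R=cv2.Rodrigues(m['rvec'])[0]; c=-R.T@m['tvec']
    d=R.T@np.linalg.inv(m['mtx'])@np.array([uv[0],uv[1],1.]); return c,d
def onz(m,uv,z):
    c,d=ray(m,uv); return c+d*(z-c[2])/d[2]
def proj(m,p):
    return cv2.projectPoints(np.array(p,float).reshape(-1,3),m['rvec'],m['tvec'],m['mtx'],None)[0].reshape(-1,2)
E
python3 - <<'E'
from h import *
t=cv2.imread('pics/top0.png'); s=cv2.imread('pics/scene0.png')
cv2.imwrite('pics/t1.png',cv2.resize(t[170:280,285:375],None,fx=6,fy=5.4,interpolation=cv2.INTER_CUBIC)[:600])
cv2.imwrite('pics/s1.png',cv2.resize(s[180:265,290:390],None,fx=7,fy=7,interpolation=cv2.INTER_CUBIC))
m=camera_model('top')
for uv in [(338,190),(325,225),(310,265),(392,273),(402,230),(260,197),(210,285)]: print(uv,onz(m,uv,0.04).round(3))
hsv=cv2.cvtColor(t,cv2.COLOR_BGR2HSV); print(hsv[250,320],hsv[200,320],hsv[290,210],hsv[240,260])
E
```

```text
(338, 190) [0.607 0.019 0.04 ]
(325, 225) [0.541 0.045 0.04 ]
(310, 265) [0.467 0.073 0.04 ]
(392, 273) [ 0.451 -0.076  0.04 ]
(402, 230) [ 0.529 -0.098  0.04 ]
(260, 197) [0.595 0.165 0.04 ]
(210, 285) [0.434 0.253 0.04 ]
[ 33  70 232] [ 31  56 186] [ 32 131 232] [ 14  88 169]
```

View pics/t1.png

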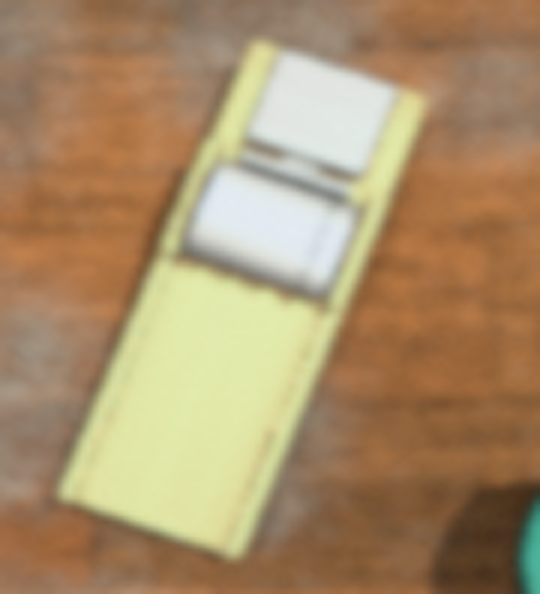

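View pics/s1.png

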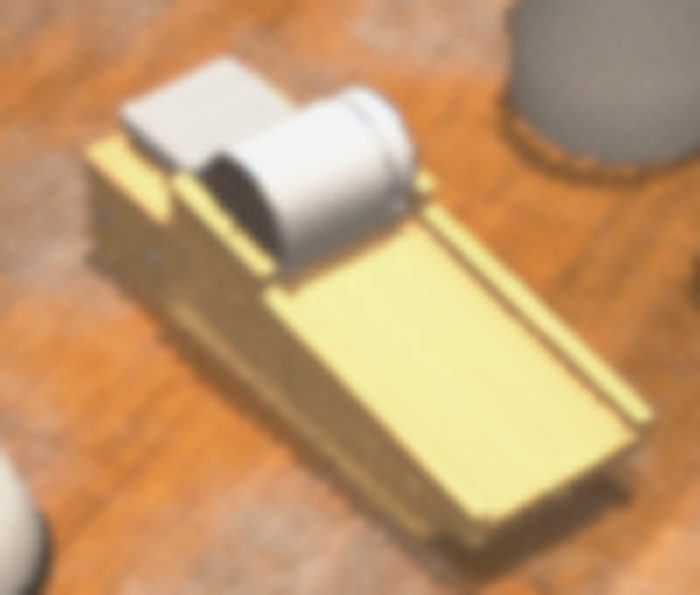

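```bash
cat > pose.py <<'E'
from h import *
m=camera_model('top')
T=lambda a,b:(285+(a+.5)/6-.5,170+(b+.5)/5.4-.5)
obj=[(83,0),]
L=[((-85,30,29.3),T(62,495)),((-85,-30,29.3),T(240,557)),((86,30,35),T(262,40)),((86,-30,35),T(425,95)),
((83,20,47),T(283,48)),((83,-20,47),T(398,92)),((49,-20,47),T(362,175)),((49,20,47),T(245,135))]
P=np.array([onz(m,uv,o[2]/1e3)[:2] for o,uv in L]); O=np.array([o[:2] for o,_ in L])/1e3
A=O-O.mean(0);B=P-P.mean(0)
th=np.arctan2((A[:,0]*B[:,1]-A[:,1]*B[:,0]).sum(),(A*B).sum())
R=np.array([[np.cos(th),-np.sin(th)],[np.sin(th),np.cos(th)]]); t=P.mean(0)-R@O.mean(0)
W=lambda x,y,z:np.r_[R@np.array([x,y])/1e3+t,z/1e3]
if __name__=='__main__':
    print('th',np.degrees(th),t,'res mm',((O@R.T+t-P)*1e3).round(1).tolist())
    print('button',W(66,0,47),'floor-35',W(-35,0,29.4))
    ms=camera_model('scene')
    pts=[W(83,20,47),W(83,-20,47),W(49,20,47),W(-85,30,29.3),W(-85,-30,29.3)]
    print((proj(ms,pts)-[290,180])*7)
E
python3 pose.py
```

```text
th -21.532908260141607 [0.54307028 0.04301225] res mm [[-0.4, 1.2], [-0.7, -0.3], [1.0, 2.6], [-0.7, -2.2], [0.4, 0.4], [1.7, -1.3], [-0.8, -0.8], [-0.6, 0.5]]
button [0.60446393 0.01878791 0.047     ] floor-35 [0.51051303 0.0558585  0.0294    ]
[[111.29914965 102.79077703]
 [225.44016106  48.43614423]
 [183.73966155 165.32260396]
 [471.27111036 509.81369341]
 [648.25012182 406.9726874 ]]
```

```bash
python3 -m creep '[{"jaw":1,"dx":0,"dy":-3.7,"dz":-4.7,"twist":0},{"jaw":1,"dx":0,"dy":-3.7,"dz":-4.7,"twist":0},{"jaw":1,"dx":0,"dy":-3.7,"dz":-4.7,"twist":0},{"jaw":1,"dx":0,"dy":-3.7,"dz":-4.7,"twist":0},{"jaw":1,"dx":0,"dy":-3.7,"dz":-4.7,"twist":0}]'
```

```text
time: 0.78
ee_pos: [0.4082, -0.2852, 0.2284]
orientation: [[-0.0, 0.438, -0.899], [0.002, -0.899, -0.438], [-1.0, -0.002, -0.001]]
wrist_force: [0.6, -0.3, 0.0]
finger_gap: 0.0854
```

```bash
cat > go.py <<'E'
from pose import *
import sys
x,y,z=map(float,sys.argv[1:4])
s=robot.sense(); Rt=np.array(s['orientation']); p=np.array(s['ee_pos'])
print('t',s['time'],'dxyz cm',(Rt.T@(W(x,y,z)-p)*100).round(2),'twist',round(float(np.degrees(np.arctan2(Rt[1,1],Rt[0,1])-th)),2),'F',np.round(s['wrist_force'],2))
v=R.T@(p[:2]-t)*1e3; print('tcp in disp mm',v.round(1),(p[2]*1e3).round(1),'tilt',Rt[:2,0].round(3))
E
python3 go.py 16 0 230
```

```text
t 0.775 dxyz cm [ -0.09 -22.42 -27.58] twist -42.49 F [ 0.63 -0.28  0.01]
tcp in disp mm [  -5.  -354.8] 228.4 tilt [-0.     0.002]
```

```bash
python3 -m creep '[{"jaw":1,"dx":0,"dy":-3.9,"dz":-4.5,"twist":0},{"jaw":1,"dx":0,"dy":-3.9,"dz":-4.5,"twist":0},{"jaw":1,"dx":0,"dy":-3.9,"dz":-4.5,"twist":0},{"jaw":1,"dx":0,"dy":-3.9,"dz":-4.5,"twist":0},{"jaw":1,"dx":0,"dy":-3.9,"dz":-4.5,"twist":0}]'; python3 go.py 16 0 230
```

```text
time: 1.4
ee_pos: [0.5271, -0.0018, 0.2285]
orientation: [[0.001, 0.437, -0.899], [0.002, -0.899, -0.437], [-1.0, -0.001, -0.002]]
wrist_force: [0.3, 0.2, -0.4]
finger_gap: 0.0853
t 1.4 dxyz cm [-0.14 -2.15 -4.47] twist -42.54 F [ 0.26  0.2  -0.44]
tcp in disp mm [  1.6 -47.5] 228.5 tilt [0.001 0.002]
```

```bash
python3 -m creep '[{"jaw":1,"dx":0,"dy":-2,"dz":-4,"twist":0},{"jaw":1,"dx":0,"dy":0,"dz":0,"twist":-10.5},{"jaw":1,"dx":0,"dy":0,"dz":0,"twist":-10.5},{"jaw":1,"dx":0,"dy":0,"dz":0,"twist":-10.5},{"jaw":1,"dx":0,"dy":0,"dz":0,"twist":-10.5}]'; python3 go.py 16 0 130
```

```text
time: 2.02
ee_pos: [0.555, 0.0408, 0.2265]
orientation: [[-0.002, 0.934, -0.356], [0.002, -0.356, -0.934], [-1.0, -0.003, -0.001]]
wrist_force: [-0.4, -0.8, -0.0]
finger_gap: 0.0855
t 2.025 dxyz cm [9.65 0.43 0.25] twist 0.68 F [-0.41 -0.79 -0.04]
tcp in disp mm [11.9  2.3] 226.5 tilt [-0.002  0.002]
```

```bash
python3 -m creep '[{"jaw":1,"dx":4.5,"dy":0.4,"dz":0.3,"twist":0.7},{"jaw":1,"dx":4.5,"dy":0,"dz":0,"twist":0},{"jaw":1,"dx":1.0,"dy":0,"dz":0,"twist":0}]'; python3 go.py 16 0 130
python3 - <<'E'
from pose import *
im=get_image('wrist').copy(); mw=camera_model('wrist')
pts=[W(83,20,47),W(83,-20,47),W(49,-20,47),W(49,20,47),W(-85,30,29.3),W(-85,-30,29.3),W(12,0,38)]
for p in proj(mw,pts): cv2.circle(im,tuple(int(v) for v in p.round()),3,(255,0,0),-1)
cv2.imwrite('pics/w2.png',im[:,:,::-1]); cv2.imwrite('pics/s2.png',get_image('scene')[:,:,::-1])
E
```

```text
time: 2.4
ee_pos: [0.559, 0.0368, 0.1256]
orientation: [[0.002, 0.931, -0.366], [0.002, -0.366, -0.931], [-1.0, 0.001, -0.002]]
wrist_force: [-1.2, -0.2, 0.8]
finger_gap: 0.0853
t 2.4 dxyz cm [-0.44 -0.11  0.  ] twist 0.05 F [-1.17 -0.16  0.76]
tcp in disp mm [17.1  0. ] 125.6 tilt [0.002 0.002]
```

View pics/w2.png

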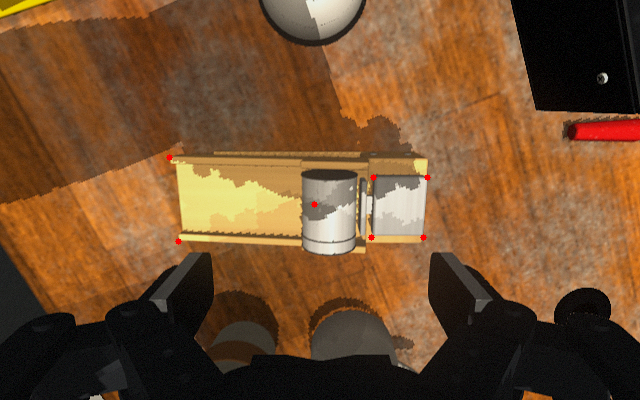

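View pics/s2.png

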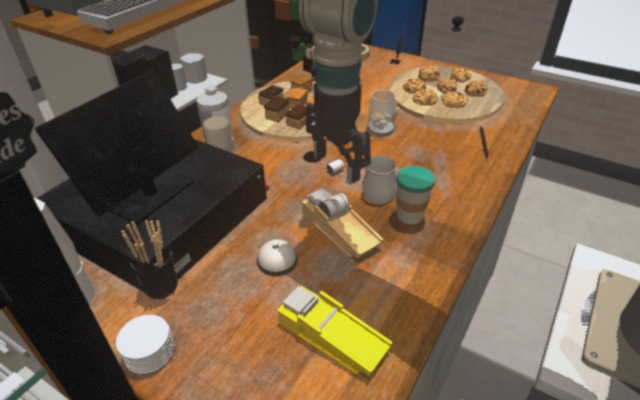

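Run:
```python
from pose import *
s=robot.sense(); Rt=s['orientation'];p=s['ee_pos'];mw=camera_model('wrist')
for b in (.013,):
  for y in (-.0427,.0427):
    for z in (-.011,.011): print(y,z,proj(mw,p+Rt@np.array([-b,y,z])))
for uv in [(374,176),(427,175),(425,238),(372,236)]: 
    print(((R.T@(onz(mw,uv,.047)[:2]-t))*1e3).round(1))
for uv in [(177,160),(180,239)]: 
    print(((R.T@(onz(mw,uv,.0293)[:2]-t))*1e3).round(1))
```

```text
-0.0427 -0.011 [[214.30055539 247.3768864 ]]
-0.0427 0.011 [[218.44521552 298.27476123]]
0.0427 -0.011 [[435.32926384 247.50229068]]
0.0427 0.011 [[430.783277   298.39221173]]
[51.2 20.9]
[84.6 21.6]
[ 86.6 -20.8]
[ 51.4 -19.4]
[-79.1  28.3]
[-82.6 -28.4]
```

```bash
python3 -m creep '[{"jaw":1,"dx":4,"dy":0,"dz":0,"twist":0},{"jaw":1,"dx":3.4,"dy":0,"dz":0,"twist":0},{"jaw":1,"dx":0,"dy":0,"dz":0,"twist":0}]'; python3 go.py 17.5 0 40
python3 - <<'E'
from h import *
cv2.imwrite('pics/w3.png',get_image('wrist')[:,:,::-1]);i=get_image('scene')[120:280,240:440]
cv2.imwrite('pics/s3.png',cv2.resize(i,None,fx=3.7,fy=3.7)[:,:,::-1])
E
```

```text
time: 2.88
ee_pos: [0.568, 0.0366, 0.0594]
orientation: [[0.018, 0.93, -0.366], [0.001, -0.366, -0.931], [-1.0, 0.016, -0.008]]
wrist_force: [-1.0, 0.6, 0.7]
finger_gap: 0.0856
t 2.875 dxyz cm [ 1.92 -0.83  0.33] twist 0.06 F [-0.98  0.57  0.71]
tcp in disp mm [25.5  3.2] 59.4 tilt [0.018 0.001]
```

View pics/w3.png

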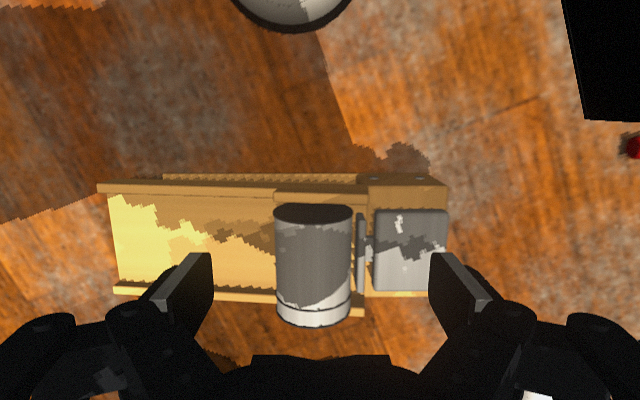

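View pics/s3.png

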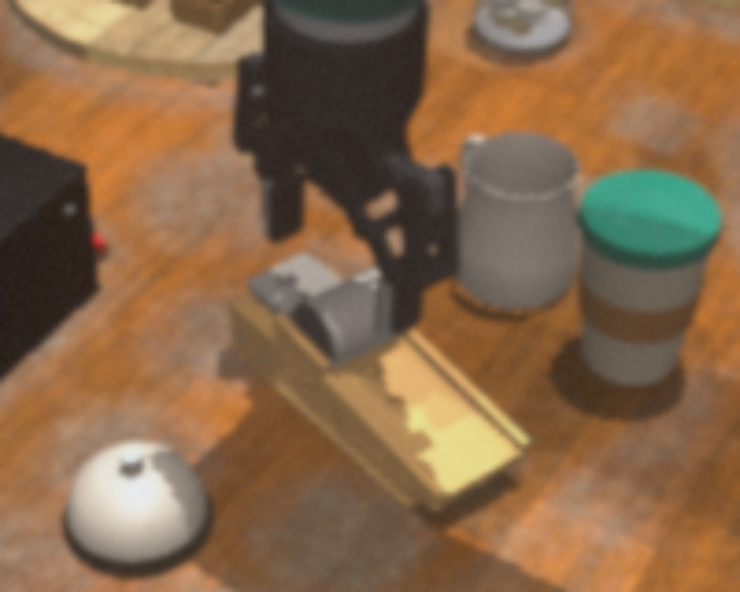

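Run:
```python
from h import *
s=robot.sense();print(s['joints'].round(2),s['qvel'].round(2),s['tau'].round(1),s['ft_torque'].round(2),s['ee_pos'])
```

```text
[ -2.88  17.86 -20.99  49.81   0.12 108.58] [ 0.05 -0.71  0.63 -0.26 -0.04 -0.12] [  0.  -40.2  23.6  -0.1   0.    0. ] [ 0.02  0.   -0.04] [0.57058276 0.03646774 0.06196808]
```

Run:
```python
from h import *
for i in range(6):
    s=robot.sense();print(s['time'],s['joints'].round(2),s['qvel'].round(2),s['ee_pos'].round(4)); get_image('top')
```

```text
2.975 [ -2.88  17.86 -20.99  49.81   0.12 108.58] [ 0.05 -0.71  0.63 -0.26 -0.04 -0.12] [0.5706 0.0365 0.062 ]
3.025 [ -2.88  17.83 -20.98  49.8    0.12 108.58] [-0.06 -0.35 -0.02 -0.15 -0.01 -0.03] [0.5709 0.0365 0.0624]
3.075 [ -2.88  17.83 -20.99  49.79   0.12 108.59] [-0.07  0.1  -0.37 -0.14  0.03  0.01] [0.5709 0.0364 0.0623]
3.125 [ -2.88  17.83 -21.02  49.78   0.12 108.59] [-0.05  0.15 -0.54 -0.21  0.03  0.05] [0.5706 0.0365 0.0621]
3.175 [ -2.88  17.85 -21.05  49.77   0.12 108.59] [-0.01  0.23 -0.65 -0.23 -0.01  0.08] [0.5703 0.0365 0.0617]
3.225 [ -2.88  17.86 -21.08  49.76   0.12 108.58] [ 0.08  0.42 -0.64 -0.24 -0.04 -0.05] [0.5699 0.0365 0.0614]
```

```bash
python3 -m creep '[{"jaw":1,"dx":0.2,"dy":-0.5,"dz":0.2,"twist":0},{"jaw":1,"dx":0.2,"dy":-0.3,"dz":0.1,"twist":0}]'; python3 go.py 17.5 0 44
```

```text
time: 3.52
ee_pos: [0.5611, 0.0366, 0.0573]
orientation: [[0.023, 0.93, -0.366], [0.001, -0.366, -0.931], [-1.0, 0.021, -0.009]]
wrist_force: [-0.2, 0.9, 0.9]
finger_gap: 0.0856
t 3.525 dxyz cm [ 1.33 -0.19  0.08] twist 0.06 F [-0.24  0.93  0.89]
tcp in disp mm [19.2  0.7] 57.3 tilt [0.023 0.001]
```

```bash
python3 -m creep '[{"jaw":1,"dx":1.3,"dy":-0.2,"dz":0.1,"twist":0}]'; python3 go.py 17.5 0 34
python3 - <<'E'
from h import *
get_image('top');s=robot.sense();print(s['time'],s['ee_pos'].round(4))
cv2.imwrite('pics/w4.png',get_image('wrist')[:,:,::-1])
s=robot.sense();print(s['time'],s['ee_pos'].round(4))
E
python3 go.py 17.5 0 34
```

```text
time: 3.65
ee_pos: [0.5599, 0.0364, 0.0446]
orientation: [[0.025, 0.93, -0.366], [0.001, -0.366, -0.931], [-1.0, 0.023, -0.01]]
wrist_force: [0.6, 0.2, 0.0]
finger_gap: 0.0856
t 3.65 dxyz cm [ 1.06 -0.08  0.01] twist 0.06 F [0.65 0.21 0.03]
tcp in disp mm [18.  0.] 44.6 tilt [0.025 0.001]
3.7 [0.5573 0.0365 0.042 ]
3.75 [0.5569 0.0365 0.0422]
t 3.75 dxyz cm [ 0.82  0.21 -0.09] twist 0.06 F [-0.96 -0.48  0.26]
tcp in disp mm [15.2 -1. ] 42.2 tilt [0.019 0.001]
```

View pics/w4.png

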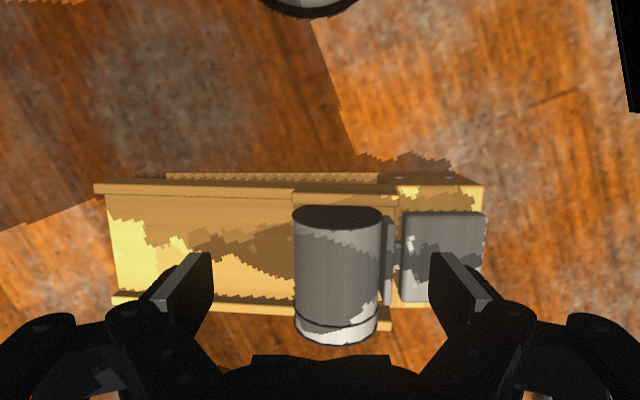

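```bash
python3 -m creep '[{"jaw":1,"dx":0.8,"dy":0.2,"dz":-0.1,"twist":0},{"jaw":1,"dx":0.6,"dy":0,"dz":0,"twist":0},{"jaw":1,"dx":0.6,"dy":0,"dz":0,"twist":0}]'; python3 go.py 17.5 0 24
```

```text
time: 4.12
ee_pos: [0.56, 0.0367, 0.023]
orientation: [[0.019, 0.93, -0.366], [0.001, -0.366, -0.931], [-1.0, 0.018, -0.008]]
wrist_force: [-20.4, 2.4, 48.0]
finger_gap: 0.0853
t 4.125 dxyz cm [-0.1  -0.06  0.03] twist 0.05 F [-20.36   2.4   47.98]
tcp in disp mm [18.1  0.4] 23.0 tilt [0.019 0.001]
```

```bash
python3 -m creep '[{"jaw":1,"dx":0,"dy":0,"dz":0,"twist":0}]'; python3 go.py 17.5 0 24
python3 - <<'E'
from h import *
cv2.imwrite('pics/w5.png',get_image('wrist')[:,:,::-1]);i=get_image('scene')[140:270,260:420]
cv2.imwrite('pics/s5.png',cv2.resize(i,None,fx=4.5,fy=4.5)[:,:,::-1])
E
python3 go.py 17.5 0 24
```

```text
time: 4.25
ee_pos: [0.5598, 0.0367, 0.0241]
orientation: [[0.019, 0.93, -0.366], [0.0, -0.366, -0.931], [-1.0, 0.017, -0.007]]
wrist_force: [-4.0, 0.9, 5.0]
finger_gap: 0.0855
t 4.25 dxyz cm [ 0.   -0.04  0.03] twist 0.05 F [-4.04  0.88  4.97]
tcp in disp mm [17.8  0.3] 24.1 tilt [0.019 0.   ]
t 4.35 dxyz cm [-0.01 -0.03  0.03] twist 0.05 F [-6.58  1.28  9.72]
tcp in disp mm [17.8  0.3] 23.9 tilt [0.019 0.   ]
```

View pics/w5.png

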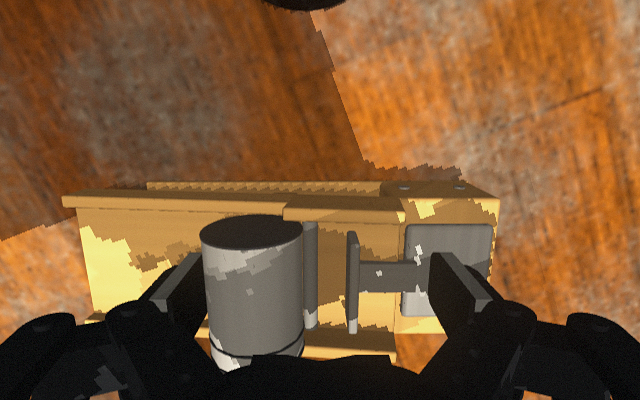

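View pics/s5.png

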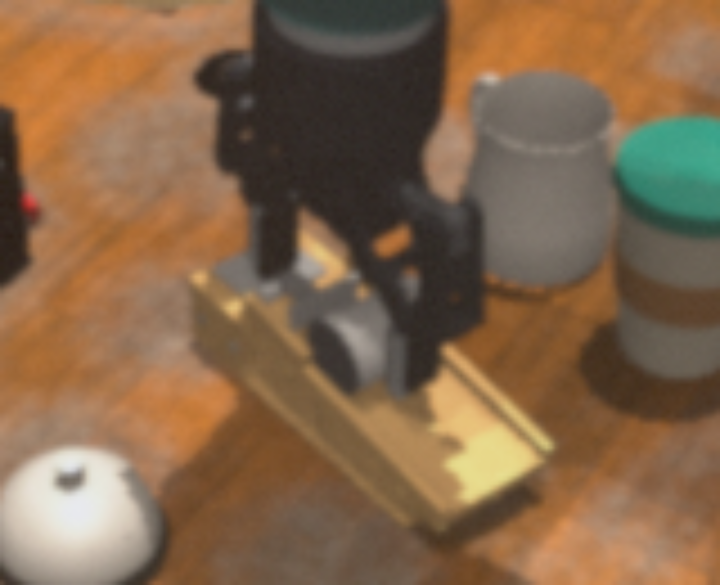

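The tin lies past the bar (bar at u≈310, tin from u=202 to 302) against the left finger at (205,260), and the button is down. I'll hold without new targets and check that it stays still.

Run:
```python
from h import *
for i in range(16):
    a=get_image('wrist')
    if i%3==0:
        s=robot.sense();print(round(s['time'],3),s['ee_pos'].round(4),s['wrist_force'].round(1))
cv2.imwrite('pics/w6.png',a[:,:,::-1]); b=cv2.imread('pics/w5.png')[:,:,::-1]
d=cv2.absdiff(a,b).max(2)[200:390,195:320]; print((d>25).mean())
```

```text
4.4 [0.5598 0.0367 0.0239] [-5.2  0.3 10.5]
4.55 [0.5598 0.0367 0.0239] [-4.9  0.7 10.3]
4.7 [0.5598 0.0367 0.0239] [-5.4  0.8 10.1]
4.85 [0.5598 0.0367 0.0239] [-5.3  0.8 10. ]
5.0 [0.5598 0.0367 0.0239] [-5.3  1.1 10.4]
5.15 [0.5598 0.0367 0.0239] [-4.7  0.3 10.5]
0.12774736842105264
```

View pics/w6.png

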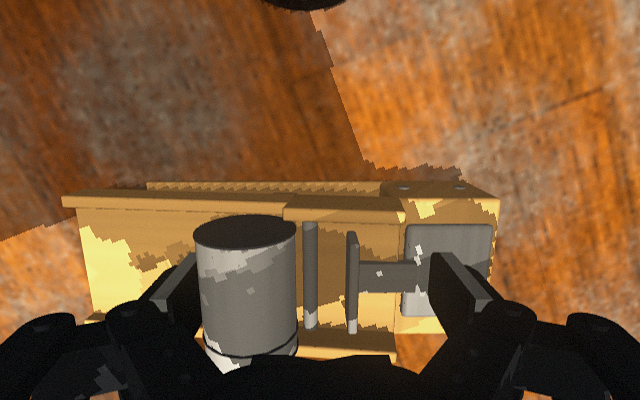

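The tin has settled about 6 px further against the finger since the last picture. I'll check that it has stopped.

Run:
```python
from h import *
P=cv2.imread('pics/w6.png')[:,:,::-1]
for i in range(20):
    a=get_image('wrist')
    if i%4==3:
        s=robot.sense();d=cv2.absdiff(a,P).max(2)[200:390,185:320];print(round(s['time'],3),s['wrist_force'].round(1),(d>25).mean().round(4)); P=a
cv2.imwrite('pics/w7.png',a[:,:,::-1]); cv2.imwrite('pics/t7.png',get_image('top')[120:320,200:460,::-1])
```

```text
5.35 [-5.1  0.4 10.1] 0.0
5.55 [-5.2  0.8 10.5] 0.0001
5.75 [-5.3  0.   9.9] 0.0
5.95 [-5.3  0.7 10.5] 0.0
6.15 [-4.2  0.5  9.6] 0.0
```

View pics/w7.png

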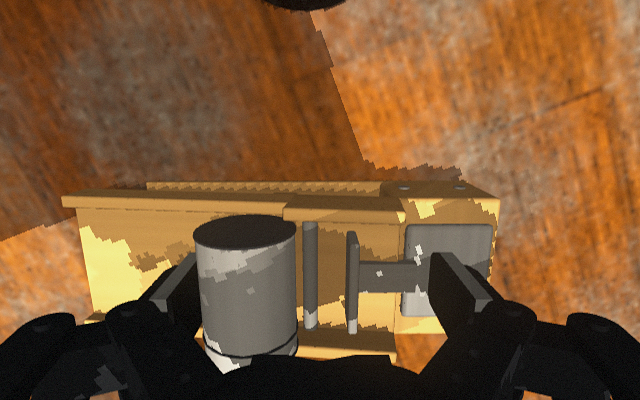

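View pics/t7.png

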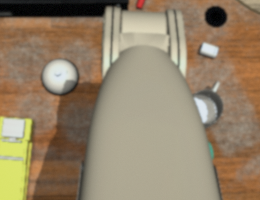

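The tin has not moved for 1 s and rests against the left finger at (200,270). The button is down at about 10 N. In the top view, the bell at (260,197) and the visible part of the jug are where they were. I'm handing in.

```bash
python3 -c "
from bench import robot
robot.job_done(); s=robot.sense(); print(s['time'],s['ee_pos'],s['wrist_force'])"
```

```text
the job is handed in; nothing more can be done
the job is handed in; nothing more can be done
```

I pressed the wooden dispenser's button with the right finger and held it down. The tin popped over the bar and came to rest against the left finger on the chute. I handed the job in at about 6.2 s, still holding; it reports no verdict.

**Last checks that passed**
- **Tin:** its image did not change over the final second. It lies past the bar and against the finger, though the contact force on it is not measured directly.
- **Button:** the wrist force held steady at about 10 N upward and the tool stayed at a height of 23.9 mm. That is about where the button should be fully down, but its travel is inferred from the tool height.
- **Bystanders:** the bell is where it was. The arm hid the cup and most of the jug in the last top view. In the scene picture after the press, both stood where they had been.

**What was off**
- The wrist force peaked at about 48 N vertically (about 52 N in all) when the button bottomed out. It dropped to 5–10 N in the next step, well below the 120 N limit. Only the finger was on the button, so I don't expect the 40 N limit for the arm and gripper body to apply.
- The tool ended tilted by about 1°.
- The wrist view put the button about 2 mm farther along the chute than the top view did; I set the target between the two.
- The tin crept about 6 px further toward the finger after the first picture, then stopped.

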